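# Lay out the bench for stripping dosing pumps

### The arm

A 6-joint arm with a two-finger parallel gripper is mounted at the origin on the work surface. World frame = base frame: x ahead of the robot, y to its left, z up, the work surface at z = 0. Lengths are in m, angles in rad, forces in N, time in s.
With the tool pointing down it reaches from about 0.425 to 0.95 m from the base axis. Payload 3.5 kg.
Tool frame: the origin (TCP) lies on the centre line of the jaws, within the pads' length; the fingertips stand 19 mm ahead of it and the grasp point (between the pads) is the TCP; z points along the fingers, y is the line along which they close (so a half turn about z gives the same grasp; the last joint's range is limited). The gripper opens to 85 mm and grips with 20 to 120 N. Pads are 22 mm wide; open, the fingers measure 114 mm over their backs; the gripper's body (76 mm by 85 mm) begins 54 mm behind the grasp point. The pads swing forward as they close: fully open they stand 13 mm farther back than shut.
Start: joints at [-1.46, 0.286, 1.577, -0, 1.279, -0.15], TCP at [0.174, -0.652, 0.25] pointing down, gripper open.
Joint ranges: [-2.77, 2.77], [-0.9, 2.22], [0.21, 2.48], [-1.53, 4.67], [0.24, 2.81], [-2.84, 2.84]. Speed limits (rad/s): [2.79, 2.79, 3.14, 3.14, 3.14, 3.14].

### API

Orientations are given as a unit quaternion [x, y, z, w].
In Python, from plant import ctrl, imaging gives the robot as it stands. The module is installed in compiled form; this text tells all that it offers.
- The arm moves only by the shell command python3 -m handwheel 'ROWS' [OPENING] [FORCE]. ROWS is JSON, one flat list of numbers, 6 for each row, row after row: the shift along the world's x, y, z in units of 150 mm (1.0 is 150 mm), then the turn, a rotation vector about the world's x, y, z in units of 90 degrees (1.0 is 90 degrees). In form: [tx, ty, tz, rx, ry, rz, tx, ty, tz, rx, ry, rz, ...]. A call has 1 to 5 rows; each row shifts and turns the commanded pose from where the row before left it; what a row does not reach is not made up. A row lasts 1/12 s, in which the tool goes at most 41.7 mm and 7.16 degrees, less where a joint would pass 70% of its speed; a pose out of reach is approached as far as the arm can. A call with a number of a shift or a turn outside -1 to 1 is refused whole. A call with a gripper value outside its range is refused whole. OPENING is the opening, from 0 (shut) to 1 (fully open), set as the call begins (- or left out, the last holds). The fingers move at their own pace and stop on an object; FORCE is the grip in N (left out, the last holds). Time passes only in rows, so rows that do not move let the fingers close. It gives the time, the measured TCP pose, the force, the opening and the grip force at its end, in the units of the state.
- ctrl.get_state(): the state, without advancing time (a new reading comes with each control period).
- imaging.read_camera(name): name is "side" or "top"; returns (picture, depth): 420x560x3 uint8, blue, green, red; 420x560 float32, m along the optical axis (not along the pixel's ray), 0 where there is no reading.
- imaging.get_calibration(name): a dict with "fovy" (degrees; the focal length in pixels is half the picture's height over the tangent of half this angle, whatever the lens; pixels are square), "cx", "cy" (the principal point, pixels), "R" (3x3) and "t" (3): a world point X has camera coordinates R X + t. Camera axes: x right, y down, z forward; pixel columns grow to the right and rows downward; lengths in m; the calibration is good to about 2 mm. A picture is of the moment at which its call begins. get_calibration takes no time and is no camera call.
- ctrl.sign_off(): hands the job in; it is judged then, once.
The state is a dict: "time": time; "qpos": joint angles; "dq": joint speeds; "joint_efforts": joint torques, N m; "eef_pos": TCP position; "tcp_rot": TCP orientation; "contact_force": force on the tool from outside, world axes, zero at the start; "wrist_torque": the same for the moment, N m; "opening": opening from 0.0 (shut) to 1.0 (fully open); "finger_force": force on a finger pad.
Only numpy, scipy, OpenCV 4.12 (cv2) and the standard library are available. Lean on these libraries where they do the work, as an engineer would, in place of code of your own. Each camera call takes 0.05 s, during which the arm holds its last target. There are 200 camera calls.

### The job

Lay the bench out for stripping down the dosing pumps: push each pump back until its flat back sits square against the aluminium rail, then take tubs off the top of the nested stack and stand one on the bench close in front of each pump, lined up with it and with no more than about 5 cm between them, to take its screws. Leave the spare tubs nested where they are and do not disturb the other things on the bench.

Things in the scene. Friction and masses are not known exactly. Their poses are not given: they have to be found in the camera images.
- rail: aluminium socket rail bolted to the back of the bench, 720 mm long, 50 mm high. Origin: on the bench, under the middle of its front face (the face towards the robot); x points away from the robot, square to that face; y runs along the rail; z up. Friction on bench and rail is about 0.6: a pump that meets the rail with one corner can bind, and is then turned square by pressing its other side
- pump1: dosing pump, one of two or three alike (None if absent): grey cast box with a round black roller head (diameter 72 mm, centre 42 mm up) on its front; 90 mm deep over the head, 130 mm wide, 85 mm high, about 0.65 kg, loose, too wide to grip. Origin: middle of its underside; x points from the front (flat face of the head at x = -45 mm) to the flat back (x = +45 mm), z up
- pump2: dosing pump, one of two or three alike (None if absent): grey cast box with a round black roller head (diameter 72 mm, centre 42 mm up) on its front; 90 mm deep over the head, 130 mm wide, 85 mm high, about 0.65 kg, loose, too wide to grip. Origin: middle of its underside; x points from the front (flat face of the head at x = -45 mm) to the flat back (x = +45 mm), z up
- pump3: dosing pump, one of two or three alike (None if absent): grey cast box with a round black roller head (diameter 72 mm, centre 42 mm up) on its front; 90 mm deep over the head, 130 mm wide, 85 mm high, about 0.65 kg, loose, too wide to grip. Origin: middle of its underside; x points from the front (flat face of the head at x = -45 mm) to the flat back (x = +45 mm), z up
- tub1: parts tub, lowest of the stack at the start, all four alike: open grey plastic tub 116 (x) by 130 (y) by 70 mm high, 0.15 kg. Its top 28 mm is an upright rim band 8 mm thick (mid-band at x = +-54, y = +-61 mm); below, the walls step in and taper to an 82 x 96 mm foot. Origin: middle of its underside, z up. Nested, each rides 28 mm above the one below; lifts straight out, free after 45 mm
- tub2: parts tub, second from below, all four alike: open grey plastic tub 116 (x) by 130 (y) by 70 mm high, 0.15 kg. Its top 28 mm is an upright rim band 8 mm thick (mid-band at x = +-54, y = +-61 mm); below, the walls step in and taper to an 82 x 96 mm foot. Origin: middle of its underside, z up. Nested, each rides 28 mm above the one below; lifts straight out, free after 45 mm
- tub3: parts tub, third from below, all four alike: open grey plastic tub 116 (x) by 130 (y) by 70 mm high, 0.15 kg. Its top 28 mm is an upright rim band 8 mm thick (mid-band at x = +-54, y = +-61 mm); below, the walls step in and taper to an 82 x 96 mm foot. Origin: middle of its underside, z up. Nested, each rides 28 mm above the one below; lifts straight out, free after 45 mm
- tub4: parts tub, the top one, all four alike: open grey plastic tub 116 (x) by 130 (y) by 70 mm high, 0.15 kg. Its top 28 mm is an upright rim band 8 mm thick (mid-band at x = +-54, y = +-61 mm); below, the walls step in and taper to an 82 x 96 mm foot. Origin: middle of its underside, z up. Nested, each rides 28 mm above the one below; lifts straight out, free after 45 mm
- drill: bystander, to be left alone: cordless drill lying on its side, about 205 x 190 x 58 mm. Origin about the middle of its underside
- assort: bystander, to be left alone: open steel assortment box of brackets, 150 x 120 x 55 mm, across the bench from the tubs. Origin about the middle of its underside
- screwdriver: bystander, to be left alone: screwdriver lying near the robot. Origin about the middle of its underside
- wrench: bystander, to be left alone: spanner lying near the robot. Origin about the middle of its underside
- tape: bystander, to be left alone: roll of paper tape lying flat before the gap between two pumps, diameter 60, height 22 mm. Origin about the middle of its underside
- reel: bystander, to be left alone: black wire reel lying flat before the gap between two pumps, diameter 56, height 26 mm. Origin about the middle of its underside
- spray: bystander, to be left alone: white spray can standing near the left end of the rail, diameter 52, height 170 mm. Origin about the middle of its underside
Mind the look-alikes: they are no part of the job. Leave any purple look-alike of the tub2 alone.

How it is judged:
At the end, for the whole second after the job is handed in: Each pump's back is against the rail (gap < 12 mm, square to 7 deg); before each pump one tub stands upright on the bench, middles 90-195 mm apart, within 45 mm of the pump's centre line; the other tubs are still nested upright in the lowest tub, itself moved < 80 mm; all at rest (x of each of pump1, pump2, pump3 in the frame of rail above -0.057 m and angle between the x axis of each of pump1, pump2, pump3 and the x axis of rail, either way round below 0.12 rad and angle between each of pump1, pump2, pump3, tub1's own z axis and vertical below 0.1 rad and linear speed of each of pump1, pump2, pump3, tub2, tub3, tub4 below 0.02 m/s and ((x of tub2 in the frame of pump1 between -0.195 and -0.09 m and y of tub2 in the frame of pump1 between -0.045 and 0.045 m and height (world z) of tub2 below 0.01 m and angle between tub2's own z axis and vertical below 0.1 rad) or (x of tub3 in the frame of pump1 between -0.195 and -0.09 m and y of tub3 in the frame of pump1 between -0.045 and 0.045 m and height (world z) of tub3 below 0.01 m and angle between tub3's own z axis and vertical below 0.1 rad) or (x of tub4 in the frame of pump1 between -0.195 and -0.09 m and y of tub4 in the frame of pump1 between -0.045 and 0.045 m and height (world z) of tub4 below 0.01 m and angle between tub4's own z axis and vertical below 0.1 rad)) and ((x of tub2 in the frame of pump2 between -0.195 and -0.09 m and y of tub2 in the frame of pump2 between -0.045 and 0.045 m and height (world z) of tub2 below 0.01 m and angle between tub2's own z axis and vertical below 0.1 rad) or (x of tub3 in the frame of pump2 between -0.195 and -0.09 m and y of tub3 in the frame of pump2 between -0.045 and 0.045 m and height (world z) of tub3 below 0.01 m and angle between tub3's own z axis and vertical below 0.1 rad) or (x of tub4 in the frame of pump2 between -0.195 and -0.09 m and y of tub4 in the frame of pump2 between -0.045 and 0.045 m and height (world z) of tub4 below 0.01 m and angle between tub4's own z axis and vertical below 0.1 rad)) and ((x of tub2 in the frame of pump3 between -0.195 and -0.09 m and y of tub2 in the frame of pump3 between -0.045 and 0.045 m and height (world z) of tub2 below 0.01 m and angle between tub2's own z axis and vertical below 0.1 rad) or (x of tub3 in the frame of pump3 between -0.195 and -0.09 m and y of tub3 in the frame of pump3 between -0.045 and 0.045 m and height (world z) of tub3 below 0.01 m and angle between tub3's own z axis and vertical below 0.1 rad) or (x of tub4 in the frame of pump3 between -0.195 and -0.09 m and y of tub4 in the frame of pump3 between -0.045 and 0.045 m and height (world z) of tub4 below 0.01 m and angle between tub4's own z axis and vertical below 0.1 rad)) and ((x of tub2 in the frame of pump1 between -0.195 and -0.09 m and y of tub2 in the frame of pump1 between -0.045 and 0.045 m and height (world z) of tub2 below 0.01 m and angle between tub2's own z axis and vertical below 0.1 rad) or (x of tub2 in the frame of pump2 between -0.195 and -0.09 m and y of tub2 in the frame of pump2 between -0.045 and 0.045 m and height (world z) of tub2 below 0.01 m and angle between tub2's own z axis and vertical below 0.1 rad) or (x of tub2 in the frame of pump3 between -0.195 and -0.09 m and y of tub2 in the frame of pump3 between -0.045 and 0.045 m and height (world z) of tub2 below 0.01 m and angle between tub2's own z axis and vertical below 0.1 rad) or (horizontal distance between tub2 and tub1 below 0.015 m and angle between tub2's own z axis and vertical below 0.1 rad)) and ((x of tub3 in the frame of pump1 between -0.195 and -0.09 m and y of tub3 in the frame of pump1 between -0.045 and 0.045 m and height (world z) of tub3 below 0.01 m and angle between tub3's own z axis and vertical below 0.1 rad) or (x of tub3 in the frame of pump2 between -0.195 and -0.09 m and y of tub3 in the frame of pump2 between -0.045 and 0.045 m and height (world z) of tub3 below 0.01 m and angle between tub3's own z axis and vertical below 0.1 rad) or (x of tub3 in the frame of pump3 between -0.195 and -0.09 m and y of tub3 in the frame of pump3 between -0.045 and 0.045 m and height (world z) of tub3 below 0.01 m and angle between tub3's own z axis and vertical below 0.1 rad) or (horizontal distance between tub3 and tub1 below 0.015 m and angle between tub3's own z axis and vertical below 0.1 rad)) and ((x of tub4 in the frame of pump1 between -0.195 and -0.09 m and y of tub4 in the frame of pump1 between -0.045 and 0.045 m and height (world z) of tub4 below 0.01 m and angle between tub4's own z axis and vertical below 0.1 rad) or (x of tub4 in the frame of pump2 between -0.195 and -0.09 m and y of tub4 in the frame of pump2 between -0.045 and 0.045 m and height (world z) of tub4 below 0.01 m and angle between tub4's own z axis and vertical below 0.1 rad) or (x of tub4 in the frame of pump3 between -0.195 and -0.09 m and y of tub4 in the frame of pump3 between -0.045 and 0.045 m and height (world z) of tub4 below 0.01 m and angle between tub4's own z axis and vertical below 0.1 rad) or (horizontal distance between tub4 and tub1 below 0.015 m and angle between tub4's own z axis and vertical below 0.1 rad)) and distance of tub1 from where it was at the start of the episode below 0.08 m); the robot touches nothing.
It fails at once if another thing on the bench (tools, drill, assortment box, tape, reel, spray can) is shifted by more than 60 mm (distance of any of drill, assort, screwdriver, wrench, tape, reel, spray from where it was at the start of the episode above 0.06 m).
It fails at once if the spray can is knocked over (angle between spray's own z axis and vertical above 0.7 rad).
It fails at once if a pump is tipped over (angle between any of pump1, pump2, pump3's own z axis and vertical above 0.6 rad).
Of pump1, pump2, pump3 only 2 to 3 are there at a start; the rules pass over those that are not, and their reading is None.
At some moment in a run one of pump1, pump2, pump3 may be knocked a few centimetres aside while the robot is not near it.
Once in a run the grip may slacken for a moment while it holds something.
It also fails if it takes over 210 s, if anything falls off the work surface, if the arm or the gripper's body presses on something with over 40 N, if the wrist force passes 120 N, or if a joint passes its speed limit or range.

## Working session

There is one attempt and no reset: what is moved stays moved. The work goes in short steps, Python scripts to look and compute and a shell command to move; the robot and the scene stay as the last step left them, time stands still between calls to the robot, and variables do not carry over. Pictures are saved under pics/ and viewed, at most 14 in all, crops included, and the job is handed in when it is done.

```bash
mkdir -p pics
cat > h.py <<'E'
import numpy as np, cv2
from plant import ctrl, imaging
def cal(n):
    c=imaging.get_calibration(n); f=210/np.tan(np.radians(c["fovy"])/2)
    return f,c["cx"],c["cy"],np.array(c["R"]),np.array(c["t"])
def cloud(n,d):
    f,cx,cy,R,t=cal(n); v,u=np.mgrid[0:420,0:560]
    P=np.stack([(u-cx)/f*d,(v-cy)/f*d,d],-1)
    return (P-t)@R
def ray(n,u,v,z):
    f,cx,cy,R,t=cal(n); o=-R.T@t; d=R.T@np.array([(u-cx)/f,(v-cy)/f,1]); return o+d*(z-o[2])/d[2]
E
python3 - <<'E'
from h import *
for n in("top","side"):
    p,d=imaging.read_camera(n); cv2.imwrite(f"pics/{n}0.png",p); np.savez(f"{n}0.npz",p=p,d=d)
    print(n,cal(n),(d==0).mean())
print(ctrl.get_state())
E
```

```text
top (np.float64(519.4389292846008), 278.8182874293173, 209.2882172211182, array([[ 0.00380895, -0.99998412,  0.00415306],
       [-0.9775886 , -0.00459777, -0.21047421],
       [ 0.21048997, -0.0032583 , -0.97759059]]), array([-0.00511527,  0.48897897,  1.46728713])) 0.0038562925170068027
side (np.float64(379.2482117306972), 283.1283576054907, 208.92043379710958, array([[-0.9266289 , -0.37576174, -0.01272773],
       [-0.23596186,  0.60757081, -0.75840603],
       [ 0.29271297, -0.69975769, -0.65165811]]), array([0.45433121, 0.19337675, 0.92162973])) 0.004090136054421769
{'time': 0.1, 'qpos': array([-1.45999784e+00,  2.87116429e-01,  1.57802751e+00, -1.74264039e-05,
        1.27860361e+00, -1.49988768e-01]), 'dq': array([-0.00101245, -0.00220515, -0.00460083, -0.00131897, -0.00173691,
       -0.00017443]), 'joint_efforts': array([ 6.98258973e-04, -4.07295907e+01, -2.93699813e+01, -1.42957342e-04,
        3.41643754e-03, -3.23139542e-07]), 'eef_pos': array([ 0.17401317, -0.65161191,  0.24906089]), 'tcp_rot': array([ 9.91509886e-01,  1.30026859e-01,  1.27718596e-05, -1.07740677e-03]), 'contact_force': array([1.01135367, 0.51069977, 0.14717149]), 'wrist_torque': array([-0.0138696 ,  0.0209842 , -0.01027248]), 'finger_force': 0.0, 'opening': 0.9996180936072764}
```

View pics/top0.png

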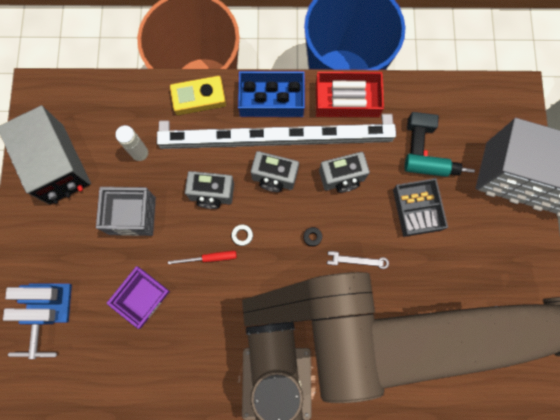

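View pics/side0.png

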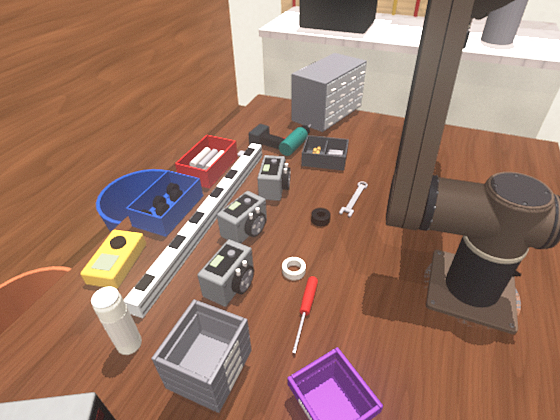

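The top view shows three grey pumps at pixels (209,187), (275,171) and (345,172) in front of the rail, which runs from (158,135) to (395,130). There are two candidate tubs. The grey stack at (125,210) fits the description (grey, nested, four high). The purple single at (138,297) is the look-alike, so I leave it alone. The tape is at (242,235), the reel at (312,236) and the spray can at (130,142).

```bash
cat >> h.py <<'E'
def blobs(C,lo,hi,box,amin=150):
    m=((C[...,2]>lo)&(C[...,2]<hi)&(C[...,0]>box[0])&(C[...,0]<box[1])&(C[...,1]>box[2])&(C[...,1]<box[3])).astype(np.uint8)
    n,l,s,c=cv2.connectedComponentsWithStats(m); out=[]
    for i in range(1,n):
        if s[i,4]>=amin:
            P=C[l==i]; r=cv2.minAreaRect(P[:,:2].astype(np.float32)*1000)
            out.append((s[i,4],np.round(c[i]),np.round(r[0]),np.round(r[1]),round(r[2],1),round(float(np.median(P[:,2])),3)))
    return sorted(out,key=lambda o:-o[2][1])
E
python3 - <<'E'
from h import *
Z=np.load("top0.npz"); C=cloud("top",Z["d"])
print("bench z",np.median(C[300:330,180:230,2]))
print("rail");[print(*b) for b in blobs(C,.04,.06,(.55,.9,-.6,.6),300)]
print("pumps");[print(*b) for b in blobs(C,.075,.095,(.4,.75,-.4,.4),100)]
print("stack");[print(*b) for b in blobs(C,.135,.17,(.3,.75,.2,.6),50)]
print("low");[print(*b) for b in blobs(C,.012,.04,(.3,.75,-.4,.4),30)]
p=Z["p"]; q=np.hstack([cv2.resize(p[160:260,80:180],(400,400),interpolation=2),cv2.resize(p[140:220,240:320],(400,400),interpolation=2)]); cv2.imwrite("pics/crop0.png",q)
E
```

```text
bench z 0.0003305014557973755
rail
1230 [196.  94.] [856. 252.] [ 91. 159.] 11.3 0.046
3134 [275. 134.] [723.   7.] [ 47. 719.] 2.2 0.05
1401 [427. 148.] [ 697. -474.] [165. 187.] 84.3 0.05
pumps
114 [139. 212.] [472. 393.] [14. 76.] 89.5 0.087
1112 [208. 186.] [545. 203.] [130.  93.] 83.7 0.086
1094 [274. 168.] [600.  13.] [129.  91.] 75.9 0.085
1073 [344. 169.] [ 598. -197.] [ 91. 131.] 15.1 0.085
stack
227 [ 66. 167.] [594. 584.] [32. 75.] 89.7 0.153
228 [127. 137.] [674. 427.] [50. 49.] 51.3 0.165
750 [121. 208.] [470. 427.] [132. 118.] 89.3 0.152
low
343 [213. 257.] [348. 222.] [ 25. 198.] 7.4 0.022
35 [207. 207.] [501. 210.] [64.  3.] 83.7 0.029
41 [229. 196.] [541. 141.] [22. 69.] 62.4 0.026
208 [242. 235.] [418. 107.] [59. 57.] 1.5 0.022
33 [270. 189.] [555.  22.] [58.  3.] 76.2 0.028
736 [274. 143.] [704.   7.] [  8. 715.] 2.0 0.025
239 [312. 236.] [ 414. -102.] [52. 56.] 48.1 0.026
60 [325. 182.] [ 583. -138.] [75. 27.] 40.2 0.026
129 [400. 214.] [ 489. -362.] [152.  25.] 18.5 0.026
44 [406. 199.] [ 533. -386.] [32. 18.] 55.3 0.018
44 [406. 165.] [ 639. -388.] [56. 16.] 8.5 0.028
```

View pics/crop0.png

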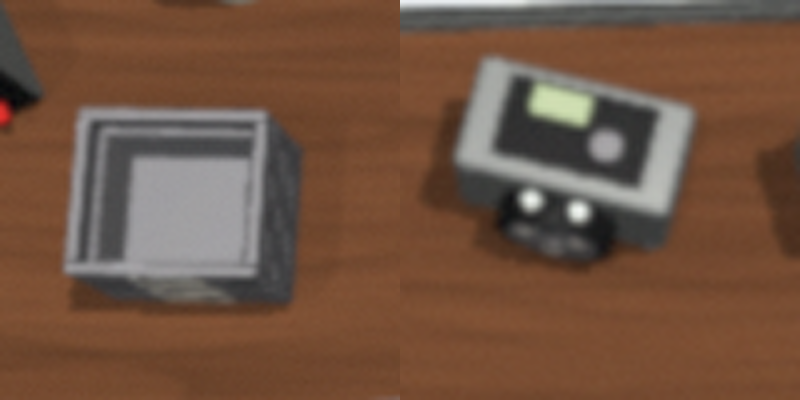

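The crop confirms it: the grey tub at (121,208) is a nested stack with its rim at 0.152 m, so it is the one meant. The purple tub is a single and stays put. I start with the right-hand pump, straddling its head with open fingers.

```bash
python3 -m handwheel '[0.157,0.193,0,0,0,0,0.157,0.193,0,0,0,0,0.157,0.193,0,0,0,0,0.157,0.193,0,0,0,0,0.157,0.193,0,0,0,0]' 1 60
python3 -m handwheel '[0.157,0.193,0,0,0,0,0.157,0.193,0,0,0,0,0.157,0.193,0,0,0,0,0.157,0.193,0,0,0,0,0.157,0.193,0,0,0,0]' >/dev/null
python3 -m handwheel '[0.157,0.193,0,0,0,0,0.157,0.193,0,0,0,0,0.157,0.193,0,0,0,0,0.157,0.193,0,0,0,0,0.157,0.193,0,0,0,0]' 
python3 -m handwheel '[0,0,0,0,0,0]'
```

```text
time: 0.52
eef_pos: [0.2925, -0.5057, 0.2496]
tcp_rot: [0.992, 0.13, -0.0, -0.001]
contact_force: [0.5, 0.5, 1.3]
opening: 1.001
finger_force: 0.0
time: 1.35
eef_pos: [0.528, -0.2161, 0.2499]
tcp_rot: [0.992, 0.13, -0.0, -0.0]
contact_force: [0.0, -0.2, -0.2]
opening: 0.998
finger_force: 0.0
time: 1.43
eef_pos: [0.5299, -0.2129, 0.2498]
tcp_rot: [0.991, 0.133, 0.001, -0.001]
contact_force: [-0.7, 0.7, 0.4]
opening: 1.0
finger_force: 0.0
```

```bash
python3 -m handwheel '[-0.03,-0.03,-0.23,0,0,0,0,0,-0.23,0,0,0,0,0,-0.23,0,0,0,0,0,-0.23,0,0,0,0,0,0,0,0,0]'
python3 - <<'E'
from h import *
p,d=imaging.read_camera("side"); cv2.imwrite("pics/s1.png",cv2.resize(p[120:290,180:380],(800,680))[:600])
E
```

```text
time: 1.85
eef_pos: [0.5176, -0.2195, 0.1039]
tcp_rot: [0.991, 0.13, -0.006, -0.005]
contact_force: [-1.3, 1.2, -0.2]
opening: 0.999
finger_force: 0.0
```

View pics/s1.png

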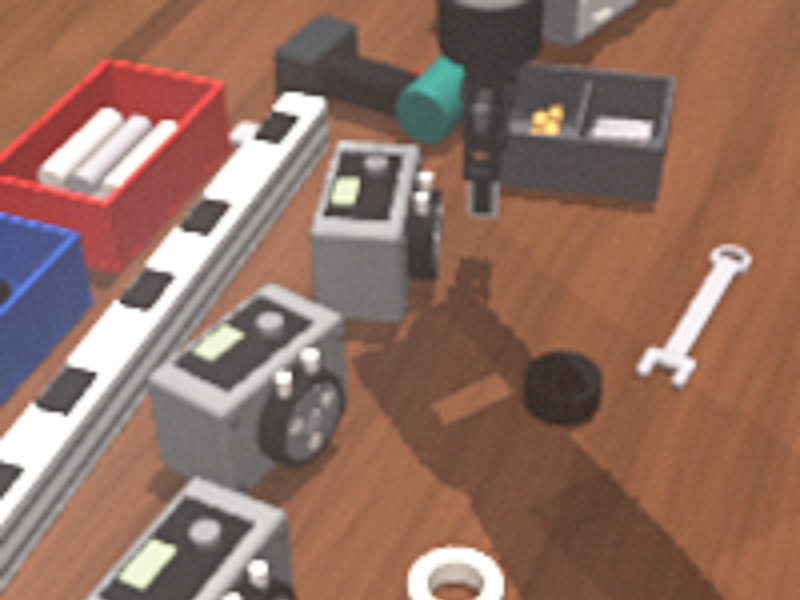

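The gripper is in front of the right pump, with the fingers at (480,200) in the crop, clear of everything. I lower it and advance.

```bash
python3 -m handwheel '[0,0,-0.2,0,0,0,0,0,-0.19,0,0,0,0,0,0,0,0,0]'
python3 -m handwheel '[0.064,0.017,0,0,0,0,0.064,0.017,0,0,0,0,0.064,0.017,0,0,0,0,0.064,0.017,0,0,0,0,0,0,0,0,0,0]'
python3 -m handwheel '[0.064,0.017,0,0,0,0,0,0,0,0,0,0]'
```

```text
time: 2.15
eef_pos: [0.5208, -0.2215, 0.0512]
tcp_rot: [0.992, 0.13, -0.003, -0.002]
contact_force: [-1.8, -0.5, -1.4]
opening: 1.002
finger_force: 0.0
time: 2.57
eef_pos: [0.5646, -0.2124, 0.0563]
tcp_rot: [0.991, 0.131, 0.002, 0.001]
contact_force: [0.2, -0.7, -0.2]
opening: 1.001
finger_force: 0.0
time: 2.73
eef_pos: [0.5719, -0.2096, 0.0547]
tcp_rot: [0.991, 0.131, 0.0, 0.0]
contact_force: [0.5, 0.7, 0.2]
opening: 1.005
finger_force: 0.0
```

```bash
python3 -m handwheel '[-0.009,0.03,-0.05,0,0,0,0.03,0.008,0,0,0,0,0.03,0.008,0,0,0,0,0,0,0,0,0,0]'
python3 -m handwheel '[0.05,0.013,0,0,0,0,0.05,0.013,0,0,0,0,0,0,0,0,0,0]'
python3 -m handwheel '[0.05,0.01,0,0,0,-0.03,0.05,0.01,0,0,0,-0.03,0,0,0,0,0,0]'
```

```text
time: 3.07
eef_pos: [0.5799, -0.2055, 0.0507]
tcp_rot: [0.991, 0.131, 0.001, 0.003]
contact_force: [-9.0, -1.4, 17.1]
opening: 1.0
finger_force: 3.2
time: 3.32
eef_pos: [0.5953, -0.2015, 0.0507]
tcp_rot: [0.992, 0.13, 0.001, 0.003]
contact_force: [-7.7, -3.1, 15.1]
opening: 1.001
finger_force: 0.2
time: 3.57
eef_pos: [0.6102, -0.1973, 0.0507]
tcp_rot: [0.997, 0.082, 0.001, 0.002]
contact_force: [-7.5, 1.8, 14.8]
opening: 1.004
finger_force: 4.3
```

```bash
python3 -m handwheel '[0,0,0.04,0,0,0,0,0,0,0,0,0]'
python3 -m handwheel '[0.05,0.005,0,0,0,-0.03,0.05,0.003,0,0,0,-0.03,0,0,0,0,0,0]'
python3 - <<'E'
from h import *
p,d=imaging.read_camera("side"); cv2.imwrite("pics/s2.png",cv2.resize(p[120:270,180:380],(800,600)))
E
```

```text
time: 3.73
eef_pos: [0.6092, -0.196, 0.0536]
tcp_rot: [0.997, 0.083, 0.001, 0.001]
contact_force: [-0.1, 0.5, 0.1]
opening: 1.001
finger_force: 0.0
time: 3.98
eef_pos: [0.623, -0.1939, 0.052]
tcp_rot: [0.999, 0.036, -0.001, -0.001]
contact_force: [-4.0, 1.1, 4.8]
opening: 0.997
finger_force: 2.0
```

View pics/s2.png

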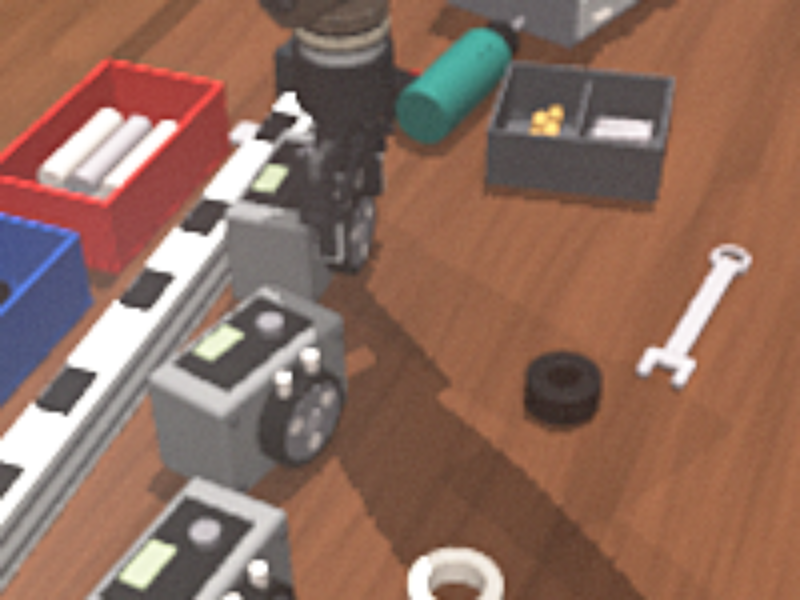

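The fingers straddle the head at (340,210) in the crop, and the pump is moving back and turning square. I keep pushing until the rail stops it.

```bash
python3 -m handwheel '[0.05,0.003,0.013,0,0,-0.021,0.05,0.003,0,0,0,0,0,0,0,0,0,0]'
python3 -m handwheel '[0.03,0,0,0,0,0,0.03,0,0,0,0,0,0,0,0,0,0,0]'
python3 -m handwheel '[0.02,0,0,0,0,0,0.02,0,0,0,0,0,0,0,0,0,0,0]'
```

```text
time: 4.28
eef_pos: [0.6312, -0.1933, 0.0523]
tcp_rot: [1.0, 0.02, -0.011, -0.002]
contact_force: [-25.3, 1.4, 14.3]
opening: 1.0
finger_force: 13.3
time: 4.53
eef_pos: [0.6308, -0.1932, 0.0526]
tcp_rot: [0.999, 0.021, -0.025, -0.004]
contact_force: [-59.0, 5.0, 35.4]
opening: 1.002
finger_force: 29.6
time: 4.78
eef_pos: [0.6305, -0.1932, 0.0528]
tcp_rot: [0.999, 0.021, -0.034, -0.005]
contact_force: [-79.9, 5.6, 48.5]
opening: 1.001
finger_force: 39.6
```

```bash
python3 -m handwheel '[-0.15,0,0.02,0,0,0,-0.2,0,0,0,0,0,-0.2,0,0,0,0,0,-0.2,0,0,0,0,0,0,0,0,0,0,0]'
python3 -m handwheel '[0,0,0.25,0,0,0,0,0,0.25,0,0,0,0,0,0.25,0,0,0,0,0,0.1,0,0,0,0,0,0,0,0,0]'
python3 - <<'E'
from h import *
p,d=imaging.read_camera("top"); C=cloud("top",d)
print("rail");[print(*b) for b in blobs(C,.044,.056,(.68,.78,-.6,.6),300)]
print("pumps");[print(*b) for b in blobs(C,.075,.095,(.4,.75,-.4,.3),100)]
E
```

```text
time: 5.2
eef_pos: [0.5348, -0.1919, 0.0543]
tcp_rot: [1.0, 0.019, -0.004, -0.002]
contact_force: [0.0, 1.0, -0.7]
opening: 1.002
finger_force: 0.0
time: 5.62
eef_pos: [0.5444, -0.1953, 0.1906]
tcp_rot: [1.0, 0.02, 0.005, 0.003]
contact_force: [-0.3, -0.6, 0.7]
opening: 1.003
finger_force: 0.0
rail
1999 [246. 135.] [720.  75.] [ 44. 583.] 2.2 0.05
363 [377. 130.] [ 734. -291.] [ 42. 125.] 2.4 0.05
317 [422. 129.] [ 731. -440.] [85. 99.] 89.2 0.05
pumps
1109 [208. 186.] [544. 203.] [129.  91.] 84.5 0.086
1099 [274. 168.] [599.  14.] [131.  91.] 75.8 0.085
395 [329. 145.] [ 672. -157.] [73. 69.] 1.5 0.085
```

```bash
python3 -m handwheel '[-0.02,0.25,0,0,0,-0.04,-0.02,0.25,0,0,0,-0.04,-0.02,0.25,0,0,0,-0.04,-0.02,0.25,0,0,0,-0.04,0,0.25,0,0,0,-0.023]' >/dev/null
python3 -m handwheel '[0,0.25,0,0,0,0,0,0,0,0,0,0,0,0,0,0,0,0]'
python3 -m handwheel '[0,0,-0.22,0,0,0,0,0,-0.22,0,0,0,0,0,-0.22,0,0,0,0,0,-0.22,0,0,0,0,0,0,0,0,0]'
python3 -m handwheel '[0,0,0,0,0,0]'
```

```text
time: 6.33
eef_pos: [0.5279, 0.0331, 0.1823]
tcp_rot: [0.993, -0.122, -0.002, 0.0]
contact_force: [-0.9, -0.5, 0.5]
opening: 1.0
finger_force: 0.0
time: 6.75
eef_pos: [0.5227, 0.0305, 0.0445]
tcp_rot: [0.992, -0.125, -0.008, 0.0]
contact_force: [-1.5, -0.6, -0.5]
opening: 0.996
finger_force: 0.0
time: 6.83
eef_pos: [0.5269, 0.0303, 0.0501]
tcp_rot: [0.992, -0.124, -0.003, 0.0]
contact_force: [0.7, 0.3, 0.7]
opening: 0.999
finger_force: 0.0
```

```bash
python3 -m handwheel '[0.058,-0.015,0.04,0,0,0,0.058,-0.015,0,0,0,0,0.058,-0.015,0,0,0,0,0.058,-0.015,0,0,0,0,0,0,0,0,0,0]'
python3 -m handwheel '[0.058,-0.012,0,0,0,0.03,0.058,-0.006,0,0,0,0.03,0,0,0,0,0,0]'
python3 -m handwheel '[0.058,-0.003,0,0,0,0.04,0.058,-0.001,0,0,0,0.04,0,0,0,0,0,0]'
python3 -m handwheel '[0.04,0,0,0,0,0.04,0.04,0,0,0,0,0,0,0,0,0,0,0]'
```

```text
time: 7.25
eef_pos: [0.5669, 0.0214, 0.0609]
tcp_rot: [0.992, -0.124, 0.002, 0.0]
contact_force: [-0.4, -0.2, -0.3]
opening: 0.999
finger_force: 0.0
time: 7.5
eef_pos: [0.5819, 0.0193, 0.059]
tcp_rot: [0.997, -0.076, 0.0, 0.0]
contact_force: [0.1, -0.2, -0.4]
opening: 0.997
finger_force: 0.0
time: 7.75
eef_pos: [0.5992, 0.0188, 0.0588]
tcp_rot: [1.0, -0.014, 0.0, 0.0]
contact_force: [0.3, -0.2, -0.1]
opening: 1.004
finger_force: 0.0
time: 8.0
eef_pos: [0.6103, 0.0191, 0.0587]
tcp_rot: [1.0, 0.016, -0.001, -0.0]
contact_force: [-2.5, -0.8, -0.8]
opening: 1.002
finger_force: 1.2
```

```bash
python3 -m handwheel '[0.04,0,0,0,0,0.005,0.04,0,0,0,0,0,0,0,0,0,0,0]'
python3 -m handwheel '[0.04,0,0,0,0,0,0,0,0,0,0,0]'
python3 - <<'E'
from h import *
p,d=imaging.read_camera("side"); cv2.imwrite("pics/s3.png",cv2.resize(p[120:300,160:400],(800,600)))
E
```

```text
time: 8.25
eef_pos: [0.6223, 0.0192, 0.0587]
tcp_rot: [1.0, 0.02, -0.0, -0.0]
contact_force: [-2.0, -0.8, -2.0]
opening: 1.001
finger_force: 1.2
time: 8.42
eef_pos: [0.6232, 0.0194, 0.0583]
tcp_rot: [1.0, 0.02, -0.008, -0.001]
contact_force: [-20.3, -0.3, 12.6]
opening: 0.998
finger_force: 9.9
```

View pics/s3.png

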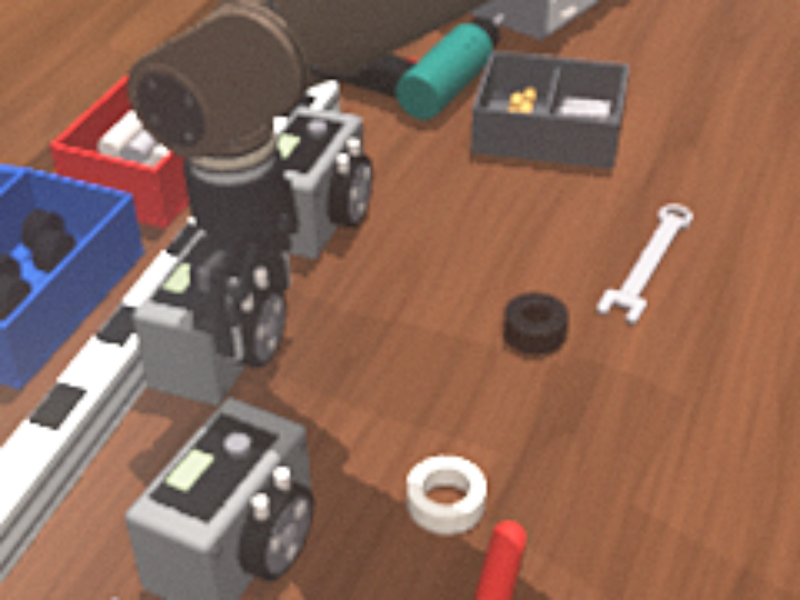

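The middle pump at (215,330) in the crop is on the rail. I press lightly once more and go to the left pump.

```bash
python3 -m handwheel '[0.02,0,0,0,0,0,0,0,0,0,0,0]'
python3 -m handwheel '[-0.15,0,0.02,0,0,0,-0.2,0,0,0,0,0,-0.2,0,0,0,0,0,-0.2,0,0,0,0,0,0,0,0.25,0,0,0]'
python3 -m handwheel '[-0.05,0.25,0.2,0,0,-0.045,-0.05,0.25,0.2,0,0,-0.047,-0.07,0.25,0,0,0,0,-0.1,0.25,0,0,0,0,-0.1,0.25,0,0,0,0]' >/dev/null
python3 -m handwheel '[0,0,0,0,0,0,0,0,0,0,0,0]'
```

```text
time: 8.63
eef_pos: [0.6231, 0.0195, 0.0583]
tcp_rot: [1.0, 0.02, -0.013, -0.001]
contact_force: [-29.9, -0.6, 19.0]
opening: 1.001
finger_force: 15.0
time: 9.05
eef_pos: [0.5034, 0.0214, 0.0873]
tcp_rot: [1.0, 0.021, -0.014, -0.003]
contact_force: [-0.9, 0.6, -2.3]
opening: 0.998
finger_force: 0.0
time: 9.63
eef_pos: [0.4652, 0.1978, 0.1512]
tcp_rot: [0.999, -0.049, 0.001, -0.0]
contact_force: [0.4, -1.2, -0.1]
opening: 0.999
finger_force: 0.0
```

```bash
python3 -m handwheel '[0,0.09,-0.2,0,0,-0.004,0,0,-0.21,0,0,0,0,0,-0.21,0,0,0,0,0,0,0,0,0]'
python3 -m handwheel '[0.058,-0.006,0,0,0,0,0.058,-0.006,0,0,0,0,0.058,-0.006,0,0,0,0,0.058,-0.006,0,0,0,0,0,0,0,0,0,0]'
python3 -m handwheel '[0.058,-0.006,0,0,0,0,0.058,-0.003,0,0,0,0.02,0.058,-0.003,0,0,0,0.02,0,0,0,0,0,0]'
```

```text
time: 9.97
eef_pos: [0.4617, 0.2073, 0.0517]
tcp_rot: [0.998, -0.055, -0.005, 0.002]
contact_force: [-1.8, -0.3, -0.3]
opening: 1.0
finger_force: 0.0
time: 10.38
eef_pos: [0.5045, 0.2055, 0.0603]
tcp_rot: [0.998, -0.055, 0.003, -0.001]
contact_force: [0.8, 0.6, 0.0]
opening: 0.999
finger_force: 0.0
time: 10.72
eef_pos: [0.5271, 0.2036, 0.0579]
tcp_rot: [1.0, -0.022, -0.001, 0.0]
contact_force: [-1.7, 0.4, -0.2]
opening: 1.0
finger_force: 0.9
```

```bash
python3 -m handwheel '[0.08,-0.002,0,0,0,0.025,0.08,0,0,0,0,0.025,0.08,0.003,0,0,0,0,0.08,0.003,0,0,0,0,0,0,0,0,0,0]'
python3 -m handwheel '[0.08,0.003,0,0,0,0,0.07,0.003,0,0,0,0,0.05,0.003,0,0,0,0,0,0,0,0,0,0]'
python3 -m handwheel '[0.04,0.002,0,0,0,0,0.04,0,0,0,0,0,0,0,0,0,0,0]'
```

```text
time: 11.13
eef_pos: [0.5758, 0.2044, 0.0578]
tcp_rot: [1.0, 0.016, 0.0, -0.0]
contact_force: [-1.4, -1.4, 0.7]
opening: 0.996
finger_force: 0.0
time: 11.47
eef_pos: [0.6049, 0.2058, 0.0575]
tcp_rot: [1.0, 0.016, -0.0, -0.0]
contact_force: [-1.9, 0.3, -0.5]
opening: 1.002
finger_force: 0.3
time: 11.72
eef_pos: [0.6161, 0.2062, 0.0575]
tcp_rot: [1.0, 0.017, -0.001, 0.0]
contact_force: [-3.7, -1.4, 1.6]
opening: 0.998
finger_force: 1.4
```

```bash
python3 -m handwheel '[0.04,0,0,0,0,0.003,0.03,0,0,0,0,0,0,0,0,0,0,0]'
python3 -m handwheel '[-0.15,0,0.02,0,0,0,-0.2,0,0,0,0,0,-0.2,0,0,0,0,0,-0.2,0,0,0,0,0,0,0,0.25,0,0,0]'
python3 -m handwheel '[-0.05,0.05,0.27,0,0,0.075,-0.05,0.05,0.27,0,0,0.075,-0.05,0.05,0.27,0,0,0.075,-0.05,0.1,0.2,0,0,0.075,-0.1,0.15,0,0,0,0.075]'
python3 -m handwheel '[-0.05,0.2,0,0,0,0.075,-0.05,0.2,0,0,0,0.075,-0.05,0.2,0,0,0,0.075,-0.05,0.2,0,0,0,0.075,0,0.1,0,0,0,0.075]'
python3 -m handwheel '[0,0,0,0,0,0.075,0,0,0,0,0,0.075,0,0,0,0,0,0.07,0,0,0,0,0,0]'
```

```text
time: 11.97
eef_pos: [0.616, 0.2059, 0.0575]
tcp_rot: [1.0, 0.019, -0.017, 0.002]
contact_force: [-38.8, -6.5, 26.4]
opening: 1.0
finger_force: 19.6
time: 12.38
eef_pos: [0.4996, 0.2041, 0.0865]
tcp_rot: [1.0, 0.019, -0.013, 0.002]
contact_force: [-2.9, 0.6, -2.1]
opening: 1.0
finger_force: 0.0
time: 12.8
eef_pos: [0.4745, 0.2671, 0.2592]
tcp_rot: [0.951, 0.31, 0.01, 0.0]
contact_force: [1.7, -0.7, 0.4]
opening: 1.005
finger_force: 0.0
time: 13.22
eef_pos: [0.4388, 0.4041, 0.2499]
tcp_rot: [0.819, 0.574, 0.002, -0.0]
contact_force: [-0.4, -0.4, 0.5]
opening: 1.001
finger_force: 0.0
time: 13.55
eef_pos: [0.4401, 0.4015, 0.2496]
tcp_rot: [0.71, 0.705, 0.002, 0.0]
contact_force: [0.4, 0.7, -0.6]
opening: 1.001
finger_force: 0.0
```

Run:
```python
from h import *
for n in("top","side"):
    p,d=imaging.read_camera(n); np.savez(f"{n}4.npz",p=p,d=d)
    C=cloud(n,d); print(n,"pumps");[print(*b) for b in blobs(C,.075,.095,(.4,.8,-.4,.33),100)]
    print("rim");[print(*b) for b in blobs(C,.143,.165,(.3,.6,.3,.55),30)]
C=cloud("side",np.load("side0.npz")["d"]); print("rim0 side");[print(*b) for b in blobs(C,.143,.165,(.3,.6,.3,.55),30)]
```

```text
top pumps
1083 [207. 151.] [651. 209.] [ 91. 131.] 1.7 0.085
1073 [272. 149.] [658.  17.] [ 91. 130.] 2.1 0.085
1062 [342. 147.] [ 665. -188.] [ 91. 130.] 1.7 0.085
rim
269 [140. 206.] [468. 394.] [116.  69.] 1.3 0.153
side pumps
rim
1651 [200. 343.] [470. 425.] [131. 118.] 89.1 0.153
rim0 side
1652 [200. 343.] [470. 425.] [131. 117.] 89.1 0.153
```

All three pumps are flush (x 0.651, 0.658 and 0.665, yaw about 2 deg, matching the rail). Next is the top tub, gripped by its near wall.

```bash
python3 -m handwheel '[-0.16,0.157,-0.1,0,0,0,0,0,-0.2,0,0,0,0,0,-0.15,0,0,0,0,0,0,0,0,0,0,0,0,0,0,0]' 
python3 -m handwheel '[0,0,-0.1,0,0,0,0,0,-0.1,0,0,0,0,0,0,0,0,0,0,0,0,0,0,0]'
```

```text
time: 14.07
eef_pos: [0.4152, 0.424, 0.1805]
tcp_rot: [0.711, 0.703, -0.001, -0.0]
contact_force: [-0.5, 0.0, -0.3]
opening: 1.0
finger_force: 0.0
time: 14.4
eef_pos: [0.4165, 0.4247, 0.153]
tcp_rot: [0.711, 0.703, 0.001, 0.0]
contact_force: [0.2, 0.0, -0.2]
opening: 0.996
finger_force: 0.0
```

```bash
python3 -m handwheel '[0,0,0,0,0,0,0,0,0,0,0,0,0,0,0,0,0,0,0,0,0,0,0,0,0,0,0,0,0,0]' 0 80
python3 -m handwheel '[0,0,0,0,0,0,0,0,0,0,0,0,0,0,0,0,0,0,0,0,0,0,0,0,0,0,0,0,0,0]'
python3 -m handwheel '[0,0,0.1,0,0,0,0,0,0.1,0,0,0,0,0,0.1,0,0,0,0,0,0.1,0,0,0,0,0,0.1,0,0,0]'
python3 -m handwheel '[0,0,0.05,0,0,0,0,0,0,0,0,0]'
python3 - <<'E'
from h import *
p,d=imaging.read_camera("side"); cv2.imwrite("pics/s5.png",cv2.resize(p[220:420,100:350],(750,600)))
E
```

```text
time: 14.82
eef_pos: [0.4159, 0.4247, 0.1522]
tcp_rot: [0.71, 0.704, 0.0, 0.0]
contact_force: [0.0, -0.4, -0.2]
opening: 0.303
finger_force: 0.0
time: 15.23
eef_pos: [0.416, 0.4247, 0.1521]
tcp_rot: [0.71, 0.704, 0.0, 0.0]
contact_force: [-0.3, -0.2, 3.1]
opening: 0.073
finger_force: 81.5
time: 15.65
eef_pos: [0.415, 0.4241, 0.2259]
tcp_rot: [0.71, 0.704, -0.001, -0.0]
contact_force: [-0.3, 0.7, -1.3]
opening: 0.07
finger_force: 81.1
time: 15.82
eef_pos: [0.4162, 0.425, 0.2357]
tcp_rot: [0.71, 0.704, 0.001, 0.0]
contact_force: [0.3, 0.0, -1.5]
opening: 0.075
finger_force: 81.2
```

View pics/s5.png

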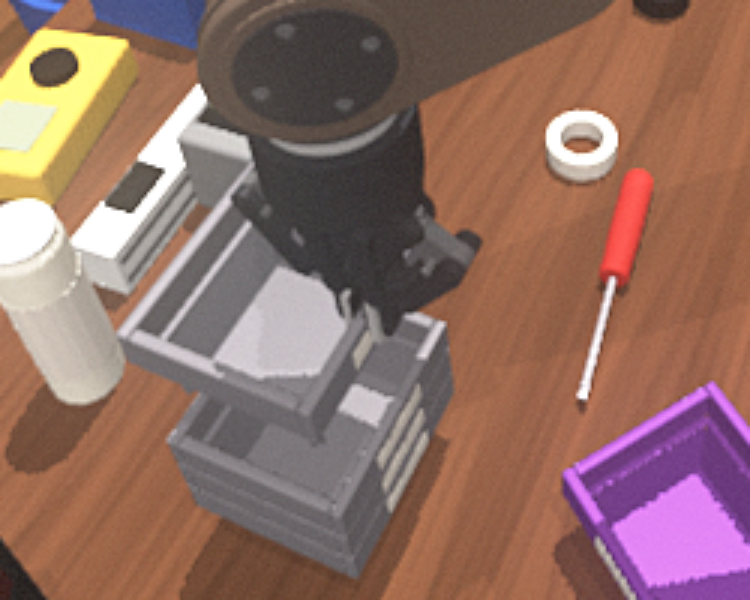

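One tub came free and three stay nested at about (320,460) in the crop. I carry it to the right-hand pump, going low once it is clear of the stack.

```bash
python3 -m handwheel '[0.02,-0.15,0,0,0,0,0.026,-0.23,0,0,0,0,0.026,-0.23,0,0,0,0,0.026,-0.23,0,0,0,0,0.026,-0.23,-0.05,0,0,0]'
python3 -m handwheel '[0.026,-0.23,-0.1,0,0,0,0.026,-0.23,-0.1,0,0,0,0.026,-0.23,-0.1,0,0,0,0.026,-0.23,-0.1,0,0,0,0.026,-0.23,-0.1,0,0,0]'
python3 -m handwheel '[0.026,-0.23,-0.1,0,0,0,0.026,-0.23,-0.05,0,0,0,0.026,-0.23,0,0,0,0,0.026,-0.23,0,0,0,0,0.026,-0.23,0,0,0,0]'
python3 -m handwheel '[0.026,-0.23,0,0,0,0,0.026,-0.2,0,0,0,0,0.026,-0.12,0,0,0,0,0.026,-0.1,0,0,0,0,0,0,0,0,0,0]'
python3 -m handwheel '[0,0,0,0,0,0]'
```

```text
time: 16.28
eef_pos: [0.4341, 0.2627, 0.2261]
tcp_rot: [0.71, 0.704, -0.0, 0.0]
contact_force: [1.5, 0.1, -0.6]
opening: 0.076
finger_force: 81.1
time: 16.7
eef_pos: [0.4525, 0.09, 0.1494]
tcp_rot: [0.71, 0.704, -0.001, -0.001]
contact_force: [0.9, 0.9, -1.5]
opening: 0.072
finger_force: 81.2
time: 17.12
eef_pos: [0.4719, -0.0822, 0.1272]
tcp_rot: [0.71, 0.704, -0.001, -0.002]
contact_force: [1.5, 0.3, -0.4]
opening: 0.071
finger_force: 81.0
time: 17.53
eef_pos: [0.4889, -0.1807, 0.1282]
tcp_rot: [0.711, 0.703, -0.0, -0.0]
contact_force: [0.2, 0.1, -2.3]
opening: 0.074
finger_force: 81.1
time: 17.62
eef_pos: [0.4883, -0.1783, 0.128]
tcp_rot: [0.711, 0.703, -0.0, -0.001]
contact_force: [0.3, 1.1, -1.8]
opening: 0.072
finger_force: 81.1
```

```bash
python3 -m handwheel '[-0.01,-0.1,-0.1,0,0,0.033,0,0,-0.1,0,0,0,0,0,-0.1,0,0,0,0,0,-0.05,0,0,0,0,0,0,0,0,0]'
python3 -m handwheel '[0,0,-0.03,0,0,0,0,0,0,0,0,0,0,0,-0.02,0,0,0,0,0,0,0,0,0]'
```

```text
time: 18.03
eef_pos: [0.4856, -0.1912, 0.0741]
tcp_rot: [0.691, 0.722, -0.001, -0.003]
contact_force: [0.0, 0.3, -1.2]
opening: 0.068
finger_force: 81.0
time: 18.37
eef_pos: [0.4877, -0.1934, 0.0694]
tcp_rot: [0.692, 0.722, 0.0, 0.0]
contact_force: [-0.1, -0.2, -1.0]
opening: 0.075
finger_force: 81.0
```

```bash
python3 -m handwheel '[0,0,-0.015,0,0,0,0,0,0,0,0,0]'
python3 -m handwheel '[0,0,0,0,0,0,0,0,0,0,0,0,0,0,0,0,0,0,0,0,0,0,0,0,0,0,0,0,0,0]' 1
python3 -m handwheel '[0,0,0.1,0,0,0,0,0,0.2,0,0,0,0,0,0.25,0,0,0,0,0,0.25,0,0,0,0,0,0.2,0,0,0]'
python3 -m handwheel '[-0.02,0.2,0,0,0,-0.033,-0.026,0.24,0,0,0,0,-0.026,0.24,0,0,0,0,-0.026,0.24,0,0,0,0,-0.026,0.24,0,0,0,0]'
python3 -m handwheel '[-0.026,0.24,0,0,0,0,-0.026,0.24,0,0,0,0,-0.026,0.24,0,0,0,0,-0.026,0.24,0,0,0,0,-0.026,0.24,0,0,0,0]'
python3 -m handwheel '[-0.026,0.24,0,0,0,0,-0.026,0.24,0,0,0,0,-0.026,0.24,0,0,0,0,-0.026,0.24,0,0,0,0,-0.026,0.24,0,0,0,0]'
python3 -m handwheel '[-0.02,0.2,0,0,0,0,-0.02,0.15,0,0,0,0,0,0,0,0,0,0,0,0,0,0,0,0]'
python3 - <<'E'
from h import *
for n in("top","side"):
    p,d=imaging.read_camera(n)
    C=cloud(n,d); print(n,"pumps");[print(*b) for b in blobs(C,.075,.095,(.55,.8,-.4,.33),100)]
    print("rim3");[print(*b) for b in blobs(C,.117,.136,(.3,.6,.3,.55),30)]
    print("placed");[print(*b) for b in blobs(C,.062,.076,(.4,.6,-.3,.3),30)]
E
```

```text
time: 18.53
eef_pos: [0.488, -0.1938, 0.0681]
tcp_rot: [0.692, 0.722, 0.0, 0.0]
contact_force: [-2.1, 0.6, 4.2]
opening: 0.072
finger_force: 81.7
time: 18.95
eef_pos: [0.4874, -0.1935, 0.0668]
tcp_rot: [0.692, 0.722, 0.0, 0.0]
contact_force: [0.3, 0.5, -0.6]
opening: 0.777
finger_force: 0.0
time: 19.37
eef_pos: [0.4878, -0.1937, 0.2197]
tcp_rot: [0.692, 0.722, 0.0, 0.001]
contact_force: [0.4, -0.5, 0.9]
opening: 0.997
finger_force: 0.0
time: 19.78
eef_pos: [0.4683, -0.0181, 0.217]
tcp_rot: [0.711, 0.703, 0.0, 0.0]
contact_force: [0.7, 0.7, -0.2]
opening: 1.003
finger_force: 0.0
time: 20.2
eef_pos: [0.4488, 0.1622, 0.217]
tcp_rot: [0.71, 0.704, 0.0, 0.0]
contact_force: [1.0, 0.4, 0.1]
opening: 0.998
finger_force: 0.0
time: 20.62
eef_pos: [0.4292, 0.3423, 0.2168]
tcp_rot: [0.71, 0.704, 0.0, 0.0]
contact_force: [1.9, -0.7, 0.4]
opening: 1.002
finger_force: 0.0
time: 20.95
eef_pos: [0.4233, 0.3938, 0.2165]
tcp_rot: [0.71, 0.705, -0.0, 0.0]
contact_force: [0.9, -0.5, 0.2]
opening: 1.002
finger_force: 0.0
top pumps
1086 [207. 151.] [651. 208.] [ 90. 130.] 2.3 0.085
1072 [272. 149.] [658.  17.] [ 91. 130.] 2.1 0.086
1061 [342. 147.] [ 666. -188.] [ 91. 130.] 1.8 0.085
rim3
234 [143. 205.] [469. 395.] [ 69. 118.] 89.5 0.125
placed
457 [342. 191.] [ 540. -188.] [118. 131.] 2.7 0.069
side pumps
558 [175. 259.] [663. 229.] [63. 86.] 2.1 0.086
rim3
1457 [203. 351.] [470. 425.] [131. 118.] 89.7 0.125
placed
```

The first tub stands at (0.540, -0.188), 125 mm before its pump, and the stack has not moved. Now the second tub.

```bash
python3 -m handwheel '[-0.047,0.21,-0.1,0,0,0,0,0,-0.2,0,0,0,0,0,-0.15,0,0,0,0,0,0,0,0,0,0,0,0,0,0,0]' 
python3 -m handwheel '[0,0,-0.08,0,0,0,0,0,-0.08,0,0,0,0,0,0,0,0,0,0,0,0,0,0,0]'
```

```text
time: 21.47
eef_pos: [0.4164, 0.4229, 0.1481]
tcp_rot: [0.711, 0.703, -0.002, -0.0]
contact_force: [-0.3, 0.1, 0.3]
opening: 1.002
finger_force: 0.0
time: 21.8
eef_pos: [0.4166, 0.4241, 0.1249]
tcp_rot: [0.711, 0.704, -0.001, -0.0]
contact_force: [0.3, 0.1, -0.4]
opening: 0.997
finger_force: 0.0
```

```bash
python3 -m handwheel '[0,0,0,0,0,0,0,0,0,0,0,0,0,0,0,0,0,0,0,0,0,0,0,0,0,0,0,0,0,0]' 0 80 >/dev/null
python3 -m handwheel '[0,0,0,0,0,0,0,0,0,0,0,0,0,0,0,0,0,0,0,0,0,0,0,0,0,0,0,0,0,0]'
python3 -m handwheel '[0,0,0.1,0,0,0,0,0,0.1,0,0,0,0,0,0.15,0,0,0,0,0,0.2,0,0,0,0,0,0.05,0,0,0]'
python3 -m handwheel '[0,0,0,0,0,0]'
python3 - <<'E'
from h import *
p,d=imaging.read_camera("side"); C=cloud("side",d)
for lo,hi in((.09,.108),(.117,.136),(.17,.22)):
    print(lo);[print(*b) for b in blobs(C,lo,hi,(.3,.6,.3,.55),60)]
E
```

```text
time: 22.63
eef_pos: [0.4169, 0.4247, 0.1258]
tcp_rot: [0.71, 0.704, 0.0, -0.0]
contact_force: [-1.7, -0.0, 3.0]
opening: 0.073
finger_force: 80.7
time: 23.05
eef_pos: [0.4183, 0.4257, 0.2196]
tcp_rot: [0.71, 0.704, 0.003, 0.001]
contact_force: [0.5, 0.0, -0.1]
opening: 0.065
finger_force: 80.2
time: 23.13
eef_pos: [0.418, 0.4254, 0.2181]
tcp_rot: [0.71, 0.704, 0.003, 0.0]
contact_force: [0.5, 0.2, -0.8]
opening: 0.071
finger_force: 80.2
0.09
887 [208. 372.] [470. 425.] [130. 117.] 89.4 0.097
0.117
0.17
2291 [179. 335.] [465. 430.] [123. 129.] 89.0 0.209
```

```bash
python3 -m handwheel '[0.02,-0.15,0,0,0,0,0.035,-0.23,0,0,0,0,0.035,-0.23,0,0,0,0,0.035,-0.23,0,0,0,0,0.035,-0.23,-0.06,0,0,0]'
python3 -m handwheel '[0.035,-0.23,-0.1,0,0,0,0.035,-0.23,-0.1,0,0,0,0.035,-0.23,-0.1,0,0,0,0.035,-0.23,-0.1,0,0,0,0.035,-0.23,-0.1,0,0,0]'
python3 -m handwheel '[0.035,-0.23,0,0,0,0,0.035,-0.2,0,0,0,0,0.02,-0.1,0,0,0,0,0,0,0,0,0,0]'
python3 -m handwheel '[0,0,0,0,0,0]'
```

```text
time: 23.6
eef_pos: [0.4403, 0.2625, 0.205]
tcp_rot: [0.71, 0.704, -0.0, -0.0]
contact_force: [0.7, 0.4, -1.0]
opening: 0.071
finger_force: 80.3
time: 24.02
eef_pos: [0.465, 0.0899, 0.1281]
tcp_rot: [0.71, 0.704, -0.002, -0.002]
contact_force: [0.1, 0.3, -1.3]
opening: 0.069
finger_force: 80.3
time: 24.35
eef_pos: [0.4795, 0.0094, 0.1289]
tcp_rot: [0.712, 0.702, -0.001, -0.001]
contact_force: [0.3, -0.8, -1.3]
opening: 0.071
finger_force: 80.3
time: 24.43
eef_pos: [0.479, 0.0117, 0.1292]
tcp_rot: [0.711, 0.703, -0.001, -0.002]
contact_force: [0.5, -0.4, -2.4]
opening: 0.072
finger_force: 80.3
```

```bash
python3 -m handwheel '[0,0,-0.1,0,0,0.03,0,0,-0.1,0,0,0,0,0,-0.1,0,0,0,0,0,-0.05,0,0,0,0,0,0,0,0,0]'
python3 -m handwheel '[0,0,-0.03,0,0,0,0,0,-0.02,0,0,0,0,0,-0.01,0,0,0,0,0,0,0,0,0]'
python3 - <<'E'
from h import *
for n in("top","side"):
    p,d=imaging.read_camera(n); C=cloud(n,d)
    print(n);[print(*b) for b in blobs(C,.06,.08,(.4,.6,-.3,.1),30)]
cv2.imwrite("pics/s6.png",cv2.resize(p[140:320,140:380],(800,600)))
E
```

```text
time: 24.85
eef_pos: [0.4779, 0.0136, 0.076]
tcp_rot: [0.693, 0.721, -0.002, -0.003]
contact_force: [0.4, -0.6, -0.8]
opening: 0.07
finger_force: 80.2
time: 25.18
eef_pos: [0.4807, 0.0121, 0.0701]
tcp_rot: [0.694, 0.72, 0.0, 0.0]
contact_force: [-0.0, 0.8, -1.9]
opening: 0.07
finger_force: 80.3
top
90 [282. 175.] [588.  -4.] [83. 15.] 82.9 0.069
486 [342. 191.] [ 540. -188.] [118. 130.] 2.2 0.069
side
462 [262. 225.] [527.  16.] [128. 130.] 1.9 0.069
151 [306. 177.] [ 490. -198.] [ 47. 140.] 21.6 0.069
```

View pics/s6.png

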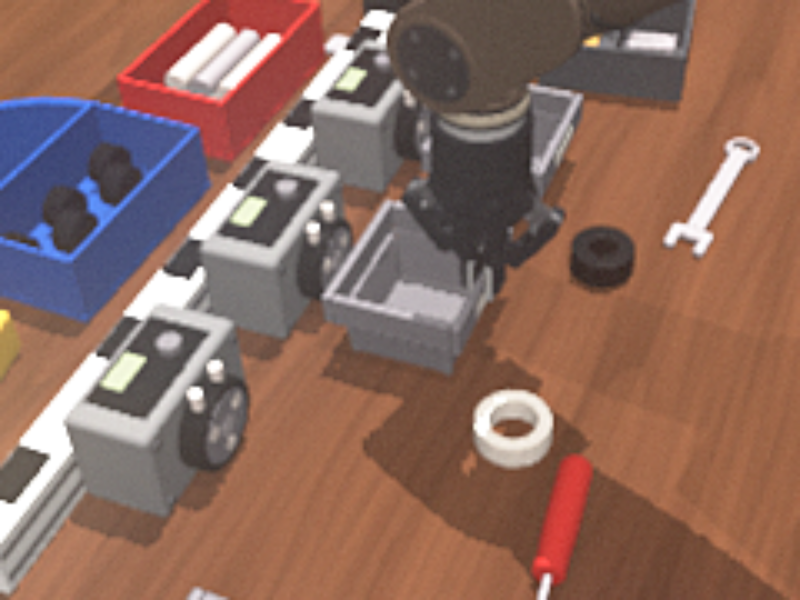

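The second tub is in place before the middle pump, at (410,290) in the crop. I set it down, release, and go back for the third.

```bash
python3 -m handwheel '[0,0,-0.015,0,0,0,0,0,0,0,0,0]'
python3 -m handwheel '[0,0,0,0,0,0,0,0,0,0,0,0,0,0,0,0,0,0,0,0,0,0,0,0,0,0,0,0,0,0]' 1
python3 -m handwheel '[0,0,0.1,0,0,0,0,0,0.2,0,0,0,0,0,0.25,0,0,0,0,0,0.25,0,0,0,0,0,0.2,0,0,0]' >/dev/null
python3 -m handwheel '[-0.02,0.2,0,0,0,-0.03,-0.035,0.24,0,0,0,0,-0.035,0.24,0,0,0,0,-0.035,0.24,0,0,0,0,-0.035,0.24,0,0,0,0]' >/dev/null
python3 -m handwheel '[-0.035,0.24,0,0,0,0,-0.035,0.24,0,0,0,0,-0.035,0.24,0,0,0,0,-0.035,0.24,0,0,0,0,-0.035,0.24,0,0,0,0]' >/dev/null
python3 -m handwheel '[-0.035,0.2,0,0,0,0,-0.035,0.1,0,0,0,0,0,0,0,0,0,0,0,0,0,0,0,0]'
python3 - <<'E'
from h import *
for n in("top","side"):
    p,d=imaging.read_camera(n)
    C=cloud(n,d); print(n,"pumps");[print(*b) for b in blobs(C,.077,.093,(.55,.8,-.4,.33),100)]
    print("rim");[print(*b) for b in blobs(C,.09,.105,(.3,.6,.3,.55),30)]
    print("placed");[print(*b) for b in blobs(C,.062,.076,(.4,.6,-.3,.3),30)]
E
```

```text
time: 25.45
eef_pos: [0.4812, 0.0119, 0.0697]
tcp_rot: [0.694, 0.72, -0.0, -0.0]
contact_force: [-4.8, 1.2, 9.2]
opening: 0.071
finger_force: 81.8
time: 25.87
eef_pos: [0.4805, 0.012, 0.0676]
tcp_rot: [0.694, 0.72, 0.0, 0.0]
contact_force: [0.2, -0.8, -0.1]
opening: 0.78
finger_force: 0.0
time: 27.45
eef_pos: [0.4193, 0.4114, 0.2171]
tcp_rot: [0.71, 0.704, -0.001, 0.0]
contact_force: [-0.1, -0.6, 0.8]
opening: 1.0
finger_force: 0.0
top pumps
1019 [207. 151.] [651. 208.] [ 90. 131.] 1.8 0.085
1006 [272. 149.] [658.  17.] [ 91. 130.] 2.2 0.085
1006 [342. 147.] [ 666. -188.] [ 91. 131.] 2.3 0.085
rim
269 [142. 209.] [469. 407.] [ 91. 116.] 89.3 0.097
placed
456 [272. 194.] [534.  17.] [119. 129.] 1.2 0.069
457 [342. 192.] [ 540. -187.] [118. 130.] 2.4 0.069
side pumps
344 [172. 262.] [666. 241.] [58. 62.] 2.7 0.085
rim
1350 [205. 359.] [470. 425.] [131. 117.] 89.2 0.097
placed
```

```bash
python3 -m handwheel '[-0.02,0.09,-0.15,0,0,0,0,0,-0.2,0,0,0,0,0,-0.2,0,0,0,0,0,0,0,0,0,0,0,0,0,0,0]' 
python3 -m handwheel '[0,0,-0.12,0,0,0,0,0,-0.12,0,0,0,0,0,0,0,0,0,0,0,0,0,0,0]'
```

```text
time: 27.97
eef_pos: [0.4162, 0.4227, 0.1334]
tcp_rot: [0.711, 0.703, -0.002, -0.0]
contact_force: [-0.3, -0.6, -0.3]
opening: 0.999
finger_force: 0.0
time: 28.3
eef_pos: [0.4176, 0.4244, 0.1006]
tcp_rot: [0.711, 0.703, 0.001, 0.0]
contact_force: [0.3, -0.2, -0.2]
opening: 1.001
finger_force: 0.0
```

```bash
python3 -m handwheel '[-0.007,0,-0.027,0,0,0,0,0,0,0,0,0,0,0,0,0,0,0,0,0,0,0,0,0,0,0,0,0,0,0]' 0 80
python3 -m handwheel '[0,0,0,0,0,0,0,0,0,0,0,0,0,0,0,0,0,0,0,0,0,0,0,0,0,0,0,0,0,0]'
python3 -m handwheel '[0,0,0.1,0,0,0,0,0,0.1,0,0,0,0,0,0.15,0,0,0,0,0,0.2,0,0,0,0,0,0.05,0,0,0]'
python3 -m handwheel '[0,0,0,0,0,0]'
python3 - <<'E'
from h import *
p,d=imaging.read_camera("side"); C=cloud("side",d)
for lo,hi in((.06,.078),(.09,.108),(.15,.22)):
    print(lo);[print(*b) for b in blobs(C,lo,hi,(.3,.6,.3,.55),60)]
E
```

```text
time: 28.72
eef_pos: [0.416, 0.4248, 0.0958]
tcp_rot: [0.71, 0.704, 0.001, 0.0]
contact_force: [-0.3, -0.5, 0.6]
opening: 0.302
finger_force: 0.0
time: 29.13
eef_pos: [0.4161, 0.4248, 0.0957]
tcp_rot: [0.71, 0.704, 0.0, 0.0]
contact_force: [-0.3, 0.1, 3.3]
opening: 0.069
finger_force: 80.3
time: 29.55
eef_pos: [0.4171, 0.4257, 0.1889]
tcp_rot: [0.71, 0.704, 0.003, 0.0]
contact_force: [0.6, 1.5, -0.8]
opening: 0.07
finger_force: 79.6
time: 29.63
eef_pos: [0.4169, 0.4255, 0.1876]
tcp_rot: [0.71, 0.704, 0.003, 0.0]
contact_force: [0.5, 0.4, -0.9]
opening: 0.073
finger_force: 79.6
0.06
882 [210. 380.] [469. 425.] [131. 117.] 89.2 0.069
133 [294. 378.] [309. 390.] [43. 18.] 89.5 0.069
0.09
0.15
2260 [187. 344.] [455. 430.] [123. 147.] 88.9 0.185
```

```bash
python3 -m handwheel '[0.04,-0.15,0,0,0,0,0.055,-0.22,0,0,0,0,0.055,-0.22,0,0,0,0,0.055,-0.22,0,0,0,0,0.055,-0.22,0,0,0,0]'
python3 -m handwheel '[0.055,-0.2,-0.1,0,0,0,0.03,-0.15,-0.1,0,0,0,0.02,-0.09,-0.1,0,0,0,0,0,-0.1,0,0,0,0,0,0,0,0,0]'
python3 -m handwheel '[0,0,0,0,0,0]'
```

```text
time: 30.1
eef_pos: [0.4531, 0.2681, 0.1818]
tcp_rot: [0.71, 0.704, -0.002, -0.001]
contact_force: [1.7, 0.3, -1.6]
opening: 0.071
finger_force: 79.6
time: 30.52
eef_pos: [0.4665, 0.2021, 0.1189]
tcp_rot: [0.711, 0.703, -0.005, -0.003]
contact_force: [-1.3, 0.1, -2.4]
opening: 0.07
finger_force: 79.5
time: 30.6
eef_pos: [0.4684, 0.2034, 0.1221]
tcp_rot: [0.711, 0.704, -0.003, -0.002]
contact_force: [0.2, -0.4, -1.3]
opening: 0.073
finger_force: 79.6
```

```bash
python3 -m handwheel '[0.01,0,-0.1,0,0,0.03,0,0,-0.1,0,0,0,0,0,-0.08,0,0,0,0,0,-0.04,0,0,0,0,0,0,0,0,0]'
python3 -m handwheel '[0,0,-0.02,0,0,0,0,0,-0.015,0,0,0,0,0,0,0,0,0]'
python3 - <<'E'
from h import *
for n in("top","side"):
    p,d=imaging.read_camera(n); C=cloud(n,d)
    print(n);[print(*b) for b in blobs(C,.06,.08,(.4,.6,-.3,.3),30)]
E
```

```text
time: 31.02
eef_pos: [0.4706, 0.2042, 0.0755]
tcp_rot: [0.693, 0.721, -0.001, -0.001]
contact_force: [0.5, -0.0, -2.1]
opening: 0.071
finger_force: 79.5
time: 31.27
eef_pos: [0.4722, 0.2042, 0.0721]
tcp_rot: [0.694, 0.72, 0.0, 0.0]
contact_force: [-0.5, 0.7, -0.7]
opening: 0.07
finger_force: 79.5
top
47 [191. 178.] [579. 250.] [10. 50.] 10.1 0.073
172 [225. 193.] [529. 156.] [120.  39.] 11.2 0.073
483 [272. 194.] [534.  17.] [118. 128.] 0.8 0.069
497 [342. 192.] [ 540. -187.] [118. 131.] 2.2 0.069
side
722 [229. 280.] [519. 208.] [130. 130.] 1.8 0.073
150 [282. 227.] [480.  16.] [125.  15.] 88.0 0.069
```

```bash
python3 -m handwheel '[0,0,-0.02,0,0,0,0,0,-0.015,0,0,0,0,0,0,0,0,0]'
python3 -m handwheel '[0,0,0,0,0,0,0,0,0,0,0,0,0,0,0,0,0,0,0,0,0,0,0,0,0,0,0,0,0,0]' 1
python3 -m handwheel '[0,0,0.1,0,0,0,0,0,0.2,0,0,0,0,0,0.25,0,0,0,0,0,0.25,0,0,0,0,0,0.2,0,0,0]' >/dev/null
python3 -m handwheel '[0,0.1,0.2,0,0,0,0,0.2,0.2,0,0,0,0,0.25,0,0,0,0,0,0.25,0,0,0,0,0,0.1,0,0,0,0]' >/dev/null
python3 -m handwheel '[0,0,0,0,0,0,0,0,0,0,0,0,0,0,0,0,0,0,0,0,0,0,0,0,0,0,0,0,0,0]'
python3 - <<'E'
from h import *
for n in("top","side"):
    p,d=imaging.read_camera(n); cv2.imwrite(f"pics/{n}9.png",p)
    C=cloud(n,d); print(n,"pumps");[print(*b) for b in blobs(C,.077,.093,(.55,.8,-.4,.33),100)]
    print("tubs");[print(*b) for b in blobs(C,.06,.076,(.3,.6,-.3,.5),30)]
    print("low");[print(*b) for b in blobs(C,.012,.04,(.3,.45,-.4,.35),100)]
E
```

```text
time: 31.62
eef_pos: [0.4727, 0.2041, 0.0677]
tcp_rot: [0.694, 0.72, 0.0, 0.0]
contact_force: [-2.3, -0.8, 3.7]
opening: 0.074
finger_force: 80.4
time: 32.03
eef_pos: [0.472, 0.204, 0.0665]
tcp_rot: [0.694, 0.72, -0.0, -0.0]
contact_force: [0.8, -0.1, 0.6]
opening: 0.777
finger_force: 0.0
time: 33.28
eef_pos: [0.4722, 0.3373, 0.2758]
tcp_rot: [0.694, 0.72, -0.0, 0.0]
contact_force: [0.1, -0.2, 0.8]
opening: 1.002
finger_force: 0.0
top pumps
1038 [207. 151.] [650. 209.] [ 91. 131.] 1.3 0.085
1006 [272. 149.] [658.  17.] [ 90. 130.] 2.7 0.085
1006 [342. 146.] [ 666. -188.] [ 91. 131.] 2.4 0.085
tubs
487 [205. 196.] [525. 209.] [118. 129.] 2.3 0.069
470 [272. 193.] [534.  17.] [118. 129.] 1.6 0.069
497 [342. 191.] [ 540. -188.] [117. 131.] 2.4 0.069
low
296 [218. 256.] [354. 182.] [ 26. 116.] 7.0 0.023
203 [241. 235.] [418. 107.] [58. 57.] 43.6 0.022
241 [312. 236.] [ 414. -102.] [54. 55.] 63.0 0.025
side pumps
1006 [184. 255.] [651. 206.] [ 89. 130.] 2.5 0.085
161 [236. 199.] [634. -15.] [31. 97.] 30.3 0.084
221 [252. 171.] [ 651. -155.] [109.  50.] 54.6 0.084
tubs
1370 [207. 366.] [469. 425.] [131. 117.] 89.3 0.069
133 [294. 378.] [309. 391.] [40. 18.] 89.7 0.069
752 [234. 276.] [525. 207.] [117. 131.] 2.3 0.069
441 [272. 218.] [534.  15.] [118. 133.] 1.8 0.069
434 [291. 178.] [ 540. -191.] [117. 136.] 2.6 0.068
low
498 [307. 303.] [349. 220.] [ 25. 199.] 7.1 0.022
281 [294. 266.] [418. 106.] [56. 59.] 20.7 0.021
246 [321. 215.] [ 414. -104.] [54. 54.] 69.4 0.025
```

View pics/side9.png

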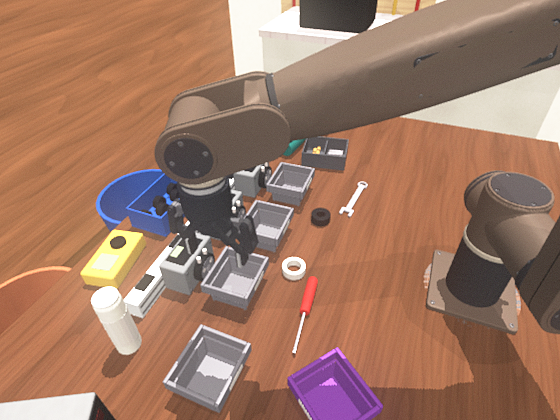

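The view shows tubs at (235,278), (268,222) and (290,182) before their three pumps. The lowest tub is at (207,366), and the bystanders are unmoved. Handing in.

```bash
python3 -c "
from plant import ctrl
print(ctrl.sign_off())"
```

```text
the job is handed in; nothing more can be done
None
```

I pushed all three pumps square against the rail and stood one tub about 125 mm in front of each, in line with it; the lowest tub stayed where it was, and the job is handed in (no verdict was returned).

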